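# Gauge the wheel collars, snap the right one onto the axle

## Task

One of the two white axle collars is bored too small: use the gauge pin to find the one that slides all the way down the pin, and set the other one in the grey reject tray and leave it there. Then put the collar that fitted the gauge over the upright axle of the wheel and press it down past the sprung catches, until it snaps, the force drops and it sits fully home on the hub. Keep pressing (about 10 N) and finish like that, still holding the collar down; leave the other things on the bench alone.

Things in the scene. Friction and masses are not known exactly. Their poses are not given: they have to be found in the camera images.
- collar_p: White plastic axle collar, loose, about 60 g, standing flange down: flange 54 mm diameter, 5 mm thick, above it a round body 45 mm diameter; 30 mm tall in all. Open through the middle: a narrow bore in the lowest 5 mm, above it 36 mm wide. Origin: centre of the underside, z up the axis. Both collars stand on the bench to the robot's right, in either order.
- collar_q: The second white collar, outside just like collar_p, same origin. The narrow bore of one of the two is 24 mm (slides freely over the 20 mm pin and axle), of the other 17 mm (stops on the cone at the pin's top, its underside about 35 mm above the pin's foot). Nothing marks which is which: the gauge tells.
- gauge: Go gauge, fixed: dark steel block 70 x 70 x 20 mm with an upright bright pin 20 mm in diameter and 40 mm tall above the block in its middle, the top 7 mm a cone narrowing to 10 mm. Origin: centre of the block's underside, on the bench; z up the pin axis.
- gauge_foot (a point): Foot of the gauge pin: on the pin axis at the block's top face, 20 mm above the bench. The underside of a collar that fits comes down to this point.
- wheel: Cart wheel, fixed, lying flat on a wooden cradle 170 x 170 x 18 mm: black tyre 150 mm diameter, its top 62 mm above the bench; in the middle a steel hub boss 64 mm diameter, its flat top 66 mm above the bench; out of it stands the axle end, 20 mm diameter, 26 mm tall above the boss, the top 7 mm a cone narrowing to 10 mm. Origin: centre of the cradle's underside, z up.
- axle_catch (a point): On the axle axis, 8 mm above the boss, level with the underside of two dark sprung catches that stick out of the axle left and right to 15 mm from the axis; their sloped top is 18 mm above the boss. A collar pressed down pushes them in against springs: the push rises to 9 to 16 N with its underside 11 mm above the boss, then drops to a few N or less; from 4 mm on they spring out over the flange.
- wheel_seat (a point): Foot of the axle: on the axle axis, on the hub boss's flat rigid top, 66 mm above the bench. The underside of the seated collar lies here.
- tray: Reject tray, grey plastic, open top, fixed: outside 130 mm (its x) by 150 mm (its y), 35 mm tall, walls and floor 4 mm thick. Origin: centre of the underside, on the bench.
- oil: Bystander: dark oil bottle, 54 mm diameter, 130 mm tall, loose. Origin: centre of its underside.
- carton: Bystander: cardboard carton 100 x 120 x 70 mm, loose. Origin: centre of its underside.
- wrench: Bystander: steel wrench 180 mm long, lying flat, loose.
- spool: Bystander: short wooden cylinder 64 mm diameter, 45 mm tall, standing, loose. Origin: centre of its underside.
There are look-alikes about, which are no part of the job. Leave any purple look-alike of the wheel alone.

How it is judged:
On the way:
1. the collar that fits is fully down on the gauge pin (((z of collar_p in the frame of gauge_foot below 0.005 m and horizontal distance between collar_p and gauge_foot below 0.005 m and angle between collar_p's own z axis and vertical below 0.12 rad) or (z of collar_q in the frame of gauge_foot below 0.005 m and horizontal distance between collar_q and gauge_foot below 0.005 m and angle between collar_q's own z axis and vertical below 0.12 rad))), for 0.1 s.
At the end, for the whole second after the job is handed in: The collar that fits sits on the axle: underside within 2 mm of the hub boss, within 4 mm of the axis, upright to 0.08 rad, at rest, pressed on the hub with over 4 N by the robot still touching it; the other collar lies released, at rest inside the reject tray, its origin under 40 mm high (((z of collar_p in the frame of wheel_seat between -0.002 and 0.002 m and horizontal distance between collar_p and wheel_seat below 0.004 m and angle between collar_p's own z axis and vertical below 0.08 rad and contact force between collar_p and wheel above 4 N and (contact force between collar_p and the fingers above 3 N or contact force between collar_p and the arm above 3 N) and linear speed of each of collar_p, collar_q below 0.02 m/s and x of collar_q in the frame of tray between -0.06 and 0.06 m and y of collar_q in the frame of tray between -0.07 and 0.07 m and z of collar_q in the frame of tray below 0.04 m and contact force between collar_q and the arm below 0.1 N and contact force between collar_q and the fingers below 0.1 N) or (z of collar_q in the frame of wheel_seat between -0.002 and 0.002 m and horizontal distance between collar_q and wheel_seat below 0.004 m and angle between collar_q's own z axis and vertical below 0.08 rad and contact force between collar_q and wheel above 4 N and (contact force between collar_q and the fingers above 3 N or contact force between collar_q and the arm above 3 N) and linear speed of each of collar_q, collar_p below 0.02 m/s and x of collar_p in the frame of tray between -0.06 and 0.06 m and y of collar_p in the frame of tray between -0.07 and 0.07 m and z of collar_p in the frame of tray below 0.04 m and contact force between collar_p and the arm below 0.1 N and contact force between collar_p and the fingers below 0.1 N))); the arm keeps its last pose, push and grip.
It fails at once if the oil bottle is shoved or knocked over (distance of oil from where it was at the start of the episode above 0.03 m or angle between oil's own z axis and vertical above 0.5 rad).
It fails at once if the carton is shoved or knocked over (distance of carton from where it was at the start of the episode above 0.03 m or angle between carton's own z axis and vertical above 0.5 rad).
It fails at once if the wrench is shoved or knocked over (distance of wrench from where it was at the start of the episode above 0.03 m or angle between wrench's own z axis and vertical above 0.5 rad).
It fails at once if the wooden spool is shoved or knocked over (distance of spool from where it was at the start of the episode above 0.03 m or angle between spool's own z axis and vertical above 0.5 rad).
It also fails if it takes over 72 s, if anything falls off the work surface, if the arm or the gripper's body presses on something with over 40 N, if the wrist force passes 120 N, or if a joint passes its speed limit or range.

## Robot

A 7-joint arm with a two-finger parallel gripper is mounted at the origin on the work surface. World frame = base frame: x ahead of the robot, y to its left, z up, the work surface at z = 0. Lengths are in m, angles in rad, forces in N, time in s.
With the tool pointing down it reaches from about 0.4 to 0.875 m from the base axis. Payload 19.3 kg.
Tool frame: the origin (TCP) lies midway between the tips of the shut fingers; the grasp point (between the pads) lies 19 mm behind it; z points along the fingers, y is the line along which they close (so a half turn about z gives the same grasp; the last joint's range is limited). The gripper opens to 85 mm and grips with 20 to 120 N. Pads are 22 mm wide; open, the fingers measure 114 mm over their backs; the gripper's body (76 mm by 85 mm) begins 54 mm behind the grasp point. The pads swing forward as they close: fully open they stand 13 mm farther back than shut.
Start: joints at [-1.316, 0.521, -0.036, 1.599, 0.021, 1.021, -0.113], TCP at [0.199, 0.592, 0.231] pointing down, gripper open.
Joint ranges: [-2.91, 2.91], [-0.3, 2.13], [-1.5, 1.42], [0.17, 2.43], [-1.26, 4.41], [0.16, 1.93], [-2.52, 2.52]. Speed limits (rad/s): [1.89, 1.89, 2.39, 2.39, 3.01, 3.01, 3.01].

## Interface

Orientations are given as [roll, pitch, yaw] about the fixed x, y, z axes, in that order (R = Rz(yaw) Ry(pitch) Rx(roll)).
In Python, from workcell import telemetry, grab_frame, calibration, bot, outline_of, landmark_of gives the robot as it stands. The module is installed in compiled form; this text tells all that it offers.
- The arm moves only by the shell command python3 -m inch 'ROWS' [FORCE]. ROWS is JSON, a list of rows, each a list of 7 numbers: the shift along the tool's x, y, z in m, then the turn, a rotation vector about the tool's x, y, z in rad, then the closure, from 0 (fully open) to 1 (shut). A call has 1 to 5 rows; each row shifts and turns the commanded pose from where the row before left it, along the tool's axes as they then stand; what a row does not reach is not made up. A row lasts 1/10 s, in which the tool goes at most 50 mm and 8.59 degrees, less where a joint would pass 70% of its speed; a pose out of reach is approached as far as the arm can. A call is refused whole if a number of a shift passes 0.05 or a number of a turn 0.15, either way. A call with a gripper value outside its range is refused whole. The fingers move at their own pace and stop on an object; FORCE is the grip in N (left out, the last holds). Time passes only in rows, so rows that do not move let the fingers close. It gives the time, the measured TCP pose, the force, the opening and the grip force at its end, in the units of the state.
- telemetry.observe(): the state, without advancing time (a new reading comes with each control period).
- grab_frame(name): name is "scene" or "top"; returns the picture (420x560x3 uint8, red, green, blue); there is no depth.
- calibration(name): a dict with "fovy" (degrees; the focal length in pixels is half the picture's height over the tangent of half this angle, whatever the lens; pixels are square), "cx", "cy" (the principal point, pixels), "dist" ([k1, k2, p1, p2, k3] as OpenCV has them; the pictures are not rectified), "pose" (4x4, takes a point from camera to world coordinates). Camera axes: x right, y down, z forward; pixel columns grow to the right and rows downward; lengths in m; the calibration is good to about 2 mm. A picture is of the moment at which its call begins. calibration takes no time and is no camera call.
- bot.job_done(): hands the job in; it is judged then, once.
Trained networks look in the newest picture that a camera, given by its name, has taken for a name from the list of things; names that differ only in an ending like _2 or _b are one class to them, and where a whole thing is asked for, a point or a joint stands for the part that bears it (a point fixed in the world has none). Each returns a list of dicts, best first, with "score" (0 to 1); they miss things now and then, are a little off and sometimes report something else, mostly with a low value. They report only what shows in the picture. A call takes as long as a camera call. They do not tell look-alikes from the thing itself.
- outline_of(label, camera): "region" (420x560 bool, what is visible of it) and "rect" ([left, top, right, bottom] in pixels, round what is visible of it).
- landmark_of(label, camera): "xy" ([column, row] in pixels: a listed point, or the origin of a listed thing).
The state is a dict: "clock": time; "qpos": joint angles; "qd": joint speeds; "joint_efforts": joint torques, N m; "position": TCP position; "tool_rot": TCP orientation; "force": force on the tool from outside, world axes, zero at the start; "moment": the same for the moment, N m; "grip_width": finger opening in m; "finger_force": force on a finger pad.
Only numpy, scipy, OpenCV 4.12 (cv2) and the standard library are available. Lean on these libraries where they do the work, as an engineer would, in place of code of your own. Each camera call takes 0.05 s, during which the arm holds its last target. There are 200 camera calls.

## Working session

There is one attempt and no reset: what is moved stays moved. The work goes in short steps, Python scripts to look and compute and a shell command to move; the robot and the scene stay as the last step left them, time stands still between calls to the robot, and variables do not carry over. Pictures are saved under pics/ and viewed, at most 10 in all, crops included, and the job is handed in when it is done.

```bash
mkdir -p pics; cat > h.py <<'E'
import numpy as np, cv2
from workcell import telemetry, grab_frame, calibration, bot, outline_of, landmark_of
def K(n):
    c=calibration(n); f=210/np.tan(np.radians(c["fovy"])/2)
    return np.array([[f,0,c["cx"]],[0,f,c["cy"]],[0,0,1]]),np.array(c["dist"],float),np.array(c["pose"])
def ray(n,uv,z):
    k,d,P=K(n); p=cv2.undistortPoints(np.array([[uv]],float),k,d)[0,0]
    v=P[:3,:3]@[p[0],p[1],1]; o=P[:3,3]; return o+v*(z-o[2])/v[2]
def proj(n,X):
    k,d,P=K(n); R=P[:3,:3].T
    return cv2.projectPoints(np.atleast_2d(np.array(X,float)),cv2.Rodrigues(R)[0],-R@P[:3,3],k,d)[0][:,0]
def save(n,f): 
    im=grab_frame(n); cv2.imwrite(f"pics/{f}.png",im[:,:,::-1]); return im
E
python3 - <<'E'
from h import *
np.set_printoptions(precision=3,suppress=True)
a=save("scene","s0");b=save("top","t0"); cv2.imwrite("pics/b.png",np.vstack([a,b])[:,:,::-1])
for n in("scene","top"): print(n,K(n)[2][:3,3],K(n)[2][:3,2])
Z=dict(collar_p=0,gauge_foot=.02,gauge=0,wheel_seat=.066,axle_catch=.074,wheel=0,tray=0,oil=0,carton=0,wrench=0,spool=0)
for l,z in Z.items():
  for n in("scene","top"):
    for r in landmark_of(l,n)[:4]: print(l,n,round(r["score"],2),np.round(r["xy"]),ray(n,r["xy"],z)[:2])
s=telemetry.observe(); print(s["position"],s["tool_rot"],s["grip_width"],s["clock"],s["force"])
E
```

```text
scene [ 1.247 -0.269  1.003] [-0.573  0.274 -0.772]
top [0.225 0.076 1.574] [ 0.195 -0.001 -0.981]
collar_p scene 0.67 [200. 221.] [ 0.431 -0.143]
collar_p scene 0.59 [310. 284.] [0.775 0.056]
collar_p scene 0.51 [156. 251.] [ 0.478 -0.297]
collar_p top 0.62 [395. 235.] [ 0.462 -0.313]
collar_p top 0.57 [352. 238.] [ 0.45  -0.159]
collar_p top 0.56 [227. 202.] [0.565 0.282]
gauge_foot scene 0.76 [262. 215.] [0.511 0.034]
gauge_foot top 0.63 [294. 218.] [0.51  0.043]
gauge_foot top 0.23 [297. 222.] [0.496 0.032]
gauge top 0.66 [294. 223.] [0.497 0.043]
gauge top 0.48 [351. 241.] [ 0.437 -0.155]
wheel_seat scene 0.84 [370. 114.] [0.291 0.575]
wheel_seat scene 0.77 [337. 187.] [0.547 0.275]
wheel_seat top 0.98 [138. 277.] [0.288 0.56 ]
wheel_seat top 0.7 [231. 202.] [0.55  0.259]
axle_catch scene 0.77 [366. 113.] [0.288 0.558]
axle_catch scene 0.6 [117. 326.] [ 0.704 -0.441]
axle_catch scene 0.57 [337. 186.] [0.55  0.272]
axle_catch top 0.91 [230. 199.] [0.561 0.262]
axle_catch top 0.79 [140. 277.] [0.289 0.548]
wheel scene 0.86 [336. 202.] [0.551 0.276]
wheel scene 0.63 [368. 128.] [0.288 0.579]
wheel top 0.7 [230. 205.] [0.554 0.269]
wheel top 0.57 [141. 279.] [0.286 0.568]
tray top 0.61 [344. 175.] [ 0.675 -0.132]
oil top 0.81 [294. 148.] [0.772 0.05 ]
carton scene 0.83 [393. 175.] [0.535 0.513]
carton scene 0.74 [336. 187.] [0.497 0.31 ]
carton top 0.59 [162. 209.] [0.535 0.513]
wrench scene 0.75 [306. 152.] [0.3   0.304]
wrench scene 0.54 [154. 249.] [ 0.468 -0.299]
wrench top 0.61 [217. 278.] [0.298 0.303]
spool scene 0.56 [117. 324.] [ 0.658 -0.452]
spool top 0.65 [432. 188.] [ 0.635 -0.452]
[0.199 0.592 0.231] [-3.142  0.     2.817] 0.08495510274982829 1.2 [ 0.323  0.255 -0.024]
```

View pics/t0.png

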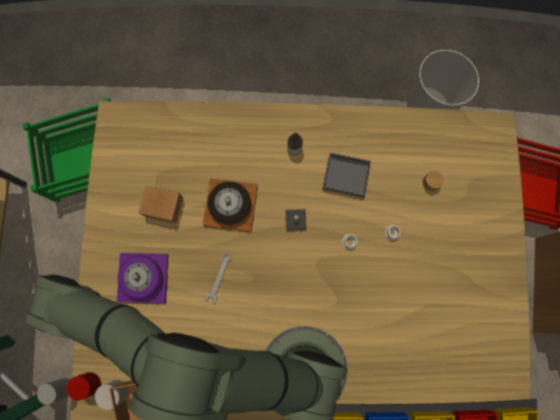

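View pics/s0.png

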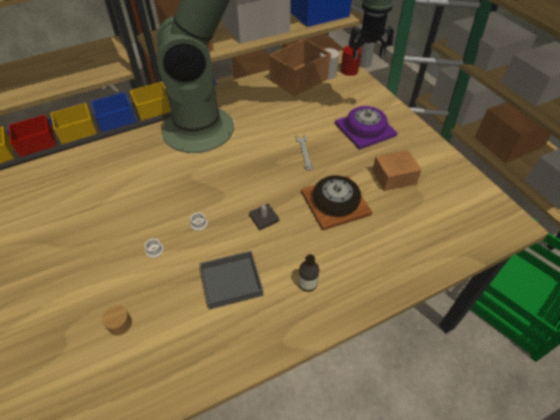

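Top view: wheel at (230,203) with the purple look-alike at (140,278), gauge (296,220), collars (350,241) and (393,232), tray (347,175). The scene view agrees: wheel (337,190), gauge (264,213), collars (199,221) and (153,248). The networks' other collar hits at (310,284) and (227,202) are the oil and the wheel. Next I refine by fitting silhouettes.

```bash
cat >> h.py <<'E'
from scipy.optimize import minimize
def circ(r,z): t=np.linspace(0,2*np.pi,40); return np.c_[r*np.cos(t),r*np.sin(t),0*t+z]
def box(a,b,z0,z1): return np.array([[x,y,z] for x in(-a/2,a/2) for y in(-b/2,b/2) for z in(z0,z1)])
def mask(n,parts,x,y,w):
    m=np.zeros((1680,2240),np.uint8); c,s=np.cos(w),np.sin(w); R=np.array([[c,-s,0],[s,c,0],[0,0,1]])
    for p in parts:
        q=proj(n,p@R.T+[x,y,0]); cv2.fillConvexPoly(m,np.round(cv2.convexHull(((q+.5)*4-.5).astype(np.float32))).astype(int),1)
    return cv2.resize(m.astype(np.float32),(560,420),interpolation=cv2.INTER_AREA)
def fit(n,region,parts,x0,yaw=True):
    r=region.astype(np.float32)
    f=lambda p:(np.abs(mask(n,parts,p[0],p[1],p[2]*10 if yaw else 0)-r)).sum()
    best=None
    for w in ([0,.25,.5,.8,-.25,-.5] if yaw else [0]):
        s0=np.array([x0[0],x0[1],w/10]); S=np.vstack([s0]+[s0+d for d in np.diag([.012,.012,.02])])
        o=minimize(f,s0,method="Nelder-Mead",options=dict(initial_simplex=S,xatol=2e-4,fatol=.1))
        if best is None or o.fun<best.fun: best=o
    return best.x*[1,1,10],best.fun/r.sum()
E
python3 - <<'E'
from h import *
np.set_printoptions(precision=4,suppress=True)
col=[np.vstack([circ(.027,0),circ(.027,.005)]),np.vstack([circ(.0225,0),circ(.0225,.03)])]
ga=[box(.07,.07,0,.02),np.vstack([circ(.01,.02),circ(.01,.053),circ(.005,.06)])]
wh=[box(.17,.17,0,.018),np.vstack([circ(.075,.018),circ(.075,.062)]),np.vstack([circ(.032,.05),circ(.032,.066)]),np.vstack([circ(.01,.066),circ(.005,.092)])]
tr=[box(.13,.15,0,.035)]
T=[("collar_p",col,(.462,-.305),0),("collar_p",col,(.44,-.153),0),("gauge",ga,(.505,.04),1),("wheel",wh,(.553,.268),1),("tray",tr,(.675,-.132),1)]
for n in("scene","top"):
  grab_frame(n); C={}
  for l,parts,x0,yw in T:
    if l not in C: C[l]=outline_of(l,n)
    u=proj(n,[*x0,.015])[0]
    rs=[r for r in C[l] if np.hypot(*(np.mean(np.argwhere(r["region"])[:,::-1],0)-u))<20]
    if not rs: print(n,l,"none",[r["rect"] for r in C[l]]);continue
    print(n,l,round(rs[0]["score"],2),rs[0]["region"].sum(),*fit(n,rs[0]["region"],parts,x0,yw))
for l,p in(("a",(.46,-.3)),):pass
ims=[]
for n,cs in(("scene",[(176,232),(263,214),(337,190)]),("top",[(372,237),(296,220),(230,203)])):
  im=grab_frame(n); ims.append(np.hstack([cv2.resize(im[v-22:v+22,u-33:u+33] if i<2 else im[v-33:v+33,u-50:u+50],(264,176),interpolation=cv2.INTER_CUBIC) for i,(u,v) in enumerate(cs)]))
cv2.imwrite("pics/c1.png",np.vstack(ims)[:,:,::-1])
E
```

```text
scene collar_p none [[187.8, 210.0, 207.7, 229.4]]
scene collar_p 0.51 251 [ 0.4357 -0.1501  0.0347] 0.08764940239043825
scene gauge 0.71 485 [0.5079 0.0393 1.6255] 0.09201030927835052
scene wheel 0.79 2484 [ 0.5543  0.2686 -0.0745] 0.0745018115942029
scene tray 0.68 2608 [ 0.6727 -0.1376 -0.1811] 0.03875095858895705
top collar_p 0.59 201 [ 0.471  -0.3004 -0.1391] 0.06560945273631841
top collar_p 0.7 101 [ 0.4394 -0.1509  0.1883] 0.9529702970297029
top gauge 0.68 397 [0.5086 0.0401 0.0522] 0.09445843828715365
top wheel 0.79 2222 [ 0.555   0.2684 -0.1151] 0.0736948694869487
top tray 0.63 1585 [ 0.6701 -0.1381 -0.1994] 0.048225552050473186
```

View pics/c1.png

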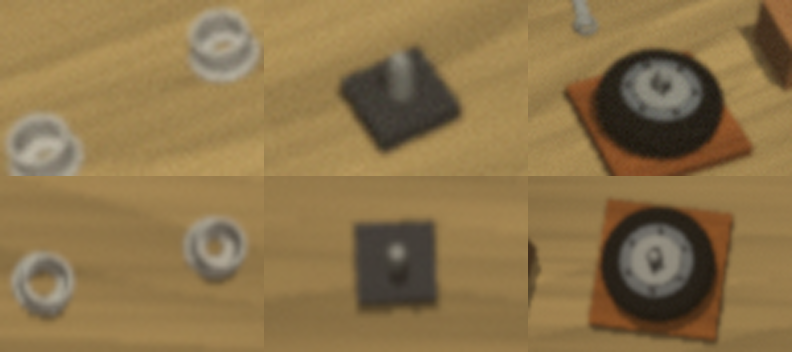

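Both cameras agree to about 1–2 mm: gauge (0.508, 0.040), wheel (0.5547, 0.2685), tray (0.671, -0.138), near collar (0.437, -0.151), far collar (0.471, -0.300). From above, the near collar looks like it has the wider bore, so I gauge that one first. I'll turn the tool to yaw π/2 and travel.

```bash
python3 -m inch '[[0,0,0,0,0,0.1385,0],[0,0,0,0,0,0.1385,0],[0,0,0,0,0,0.1385,0],[0,0,0,0,0,0.1385,0],[0,0,0,0,0,0.1385,0]]' 40 >/dev/null
python3 -m inch '[[0,0,0,0,0,0.1385,0],[0,0,0,0,0,0.1385,0],[0,0,0,0,0,0.1385,0],[0,0,0,0,0,0.1385,0],[0,0,0,0,0,0,0]]'
python3 -m inch '[[-0.03,0.03,0,0,0,0,0],[-0.03,0.03,0,0,0,0,0],[-0.03,0.03,0,0,0,0,0],[-0.03,0.03,0,0,0,0,0],[-0.03,0.03,0,0,0,0,0]]'
python3 -m inch '[[-0.03,0.03,0,0,0,0,0],[-0.03,0.03,0,0,0,0,0],[-0.03,0.03,0,0,0,0,0],[-0.03,0,0,0,0,0,0],[0,0,0,0,0,0,0]]'
```

```text
clock: 2.8
position: [0.1993, 0.5924, 0.2313]
tool_rot: [3.141, 0.0, 1.568]
force: [-0.2, 0.6, -0.1]
grip_width: 0.0854
finger_force: 0.0
clock: 3.3
position: [0.3504, 0.4409, 0.2315]
tool_rot: [3.141, -0.0, 1.575]
force: [0.9, 0.7, 0.4]
grip_width: 0.0853
finger_force: 0.0
clock: 3.8
position: [0.4406, 0.318, 0.2315]
tool_rot: [3.141, 0.001, 1.57]
force: [0.4, 1.9, 0.3]
grip_width: 0.0852
finger_force: 0.0
```

Tracks well. To the near collar: dy = -0.469, dx = -0.003, then down.

```bash
python3 -m inch '[[-0.042,0,0,0,0,0,0],[-0.042,0,0,0,0,0,0],[-0.042,0,0,0,0,0,0],[-0.042,0,0,0,0,0,0],[-0.042,0,0,0,0,0,0]]' >/dev/null
python3 -m inch '[[-0.042,0,0,0,0,0,0],[-0.042,0,0,0,0,0,0],[-0.042,0,0,0,0,0,0],[-0.042,0,0,0,0,0,0],[-0.042,0,0,0,0,0,0]]' >/dev/null
python3 -m inch '[[-0.042,-0.003,0,0,0,0,0],[-0.007,0,0.02,0,0,0,0],[0,0,0.05,0,0,0,0],[0,0,0.05,0,0,0,0],[0,0,0,0,0,0,0]]'
python3 - <<'E'
from h import *
ims=[]
for n in("scene","top"):
  im=grab_frame(n); u,v=proj(n,[.437,-.151,.04])[0].astype(int)
  ims.append(cv2.resize(im[v-40:v+40,u-40:u+40],(390,390),interpolation=cv2.INTER_CUBIC))
cv2.imwrite("pics/c2.png",np.hstack(ims)[:,:,::-1])
E
```

```text
clock: 5.3
position: [0.4333, -0.1459, 0.107]
tool_rot: [-3.133, -0.001, 1.574]
force: [0.4, 0.8, 0.9]
grip_width: 0.0855
finger_force: 0.0
```

View pics/c2.png

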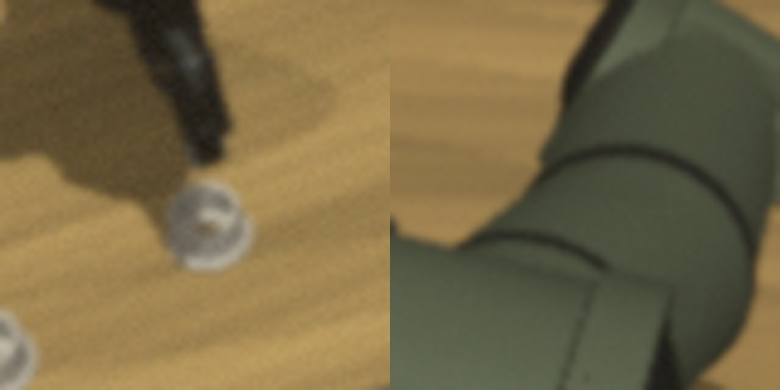

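The fingers stand above the collar (seen at (205,225) in the crop; the arm hides the top view). I correct dx +4 mm and dy -5 mm, descend and grip.

```bash
python3 -m inch '[[-0.005,0.004,0,0,0,0,0],[0,0,0.045,0,0,0,0],[0,0,0.04,0,0,0,0],[0,0,0.017,0,0,0,0],[0,0,0,0,0,0,0]]'
python3 -m inch '[[0,0,0,0,0,0,0.4],[0,0,0,0,0,0,0.7],[0,0,0,0,0,0,1],[0,0,0,0,0,0,1],[0,0,0,0,0,0,1]]' 40
python3 -m inch '[[0,0,0,0,0,0,1],[0,0,0,0,0,0,1],[0,0,0,0,0,0,1]]'
```

```text
clock: 5.9
position: [0.4409, -0.152, 0.0096]
tool_rot: [3.141, -0.0, 1.571]
force: [0.1, 0.5, -0.1]
grip_width: 0.0856
finger_force: 0.0
clock: 6.4
position: [0.4412, -0.1519, 0.0109]
tool_rot: [3.139, 0.0, 1.57]
force: [-2.4, 2.1, 24.7]
grip_width: 0.0435
finger_force: 37.1
clock: 6.7
position: [0.4411, -0.1519, 0.0109]
tool_rot: [3.139, 0.0, 1.57]
force: [-3.2, 2.3, 25.6]
grip_width: 0.0433
finger_force: 37.1
```

Gripped (tips down on the flange, TCP about 11 mm above the underside). I lift and carry to above the gauge.

```bash
python3 -m inch '[[0,0,-0.04,0,0,0,1],[0,0,-0.04,0,0,0,1],[0,0,-0.02,0,0,0,1],[0.04,0.015,0,0,0,0,1],[0.04,0.015,0,0,0,0,1]]' >/dev/null
python3 -m inch '[[0.04,0.015,0,0,0,0,1],[0.04,0.015,0,0,0,0,1],[0.032,0.007,0,0,0,0,1],[0,0,0,0,0,0,1],[0,0,0,0,0,0,1]]'
python3 - <<'E'
from h import *
np.set_printoptions(precision=4,suppress=True)
s=telemetry.observe(); p=s["position"]; print(p,s["force"])
im=grab_frame("scene"); u,v=proj("scene",[.508,.04,.07])[0].astype(int)
c=cv2.resize(im[v-35:v+35,u-35:u+35],(560,560),interpolation=cv2.INTER_CUBIC)
for X,col in(([.508,.04,.06],(0,255,0)),([*p[:2],p[2]-.011+.03],(255,0,0)),([*p[:2],p[2]-.011],(255,255,0))):
  q=(proj("scene",X)[0]-[u-35,v-35])*8; cv2.circle(c,tuple(q.astype(int)),4,col,1)
cv2.imwrite("pics/c3.png",c[:,:,::-1])
E
```

```text
clock: 7.7
position: [0.5072, 0.0406, 0.1098]
tool_rot: [3.141, -0.0, 1.572]
force: [-0.0, -0.1, -0.3]
grip_width: 0.0429
finger_force: 42.6
[0.5072 0.0406 0.1098] [-0.0221 -0.1112 -0.3108]
```

View pics/c3.png

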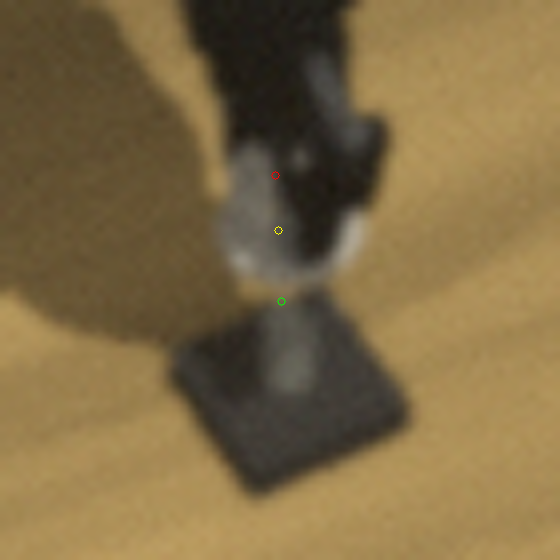

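The pin runs from (288,390) to (283,305) and the flange spans columns 215–370, so its centre is about 11 px (4 mm) right of the pin axis: the collar sits off along tool x. Shift -4 mm and descend, watching the forces.

```bash
python3 -m inch '[[-0.004,0.001,0.02,0,0,0,1],[0,0,0.018,0,0,0,1],[0,0,0,0,0,0,1]]' | egrep 'pos|force:'
python3 -m inch '[[0,0,0.004,0,0,0,1],[0,0,0,0,0,0,1]]'| egrep 'pos|force:'
python3 -m inch '[[0,0,0.004,0,0,0,1],[0,0,0,0,0,0,1]]'| egrep 'pos|force:'
python3 -m inch '[[0,0,0.003,0,0,0,1],[0,0,0,0,0,0,1]]'| egrep 'pos|force:'
```

```text
position: [0.5071, 0.0346, 0.0702]
force: [-0.2, 0.1, -0.4]
finger_force: 42.6
position: [0.5083, 0.0357, 0.0678]
force: [0.6, 0.1, -0.4]
finger_force: 42.6
position: [0.5082, 0.0362, 0.0634]
force: [-0.4, 0.6, -0.4]
finger_force: 42.6
position: [0.5081, 0.0362, 0.0601]
force: [-0.8, 0.3, -0.1]
finger_force: 42.6
```

The underside is at about 49 mm, already below where a 17 mm bore would stop (55 mm), with no contact. I continue down.

```bash
python3 -m inch '[[0,0,0.006,0,0,0,1],[0,0,0.006,0,0,0,1],[0,0,0,0,0,0,1]]'| egrep 'pos|force:'
python3 -m inch '[[0,0,0.006,0,0,0,1],[0,0,0.006,0,0,0,1],[0,0,0,0,0,0,1]]'| egrep 'pos|force:'
python3 -m inch '[[0,0,0.003,0,0,0,1],[0,0,0,0,0,0,1]]'| egrep 'pos|force:'
```

```text
position: [0.5077, 0.0361, 0.0474]
force: [-0.2, 0.3, 0.0]
finger_force: 42.6
position: [0.5077, 0.0361, 0.0355]
force: [0.2, -0.3, -1.2]
finger_force: 42.6
position: [0.508, 0.0361, 0.0331]
force: [0.1, 0.4, -0.8]
finger_force: 42.6
```

```bash
python3 -m inch '[[0,0,0.002,0,0,0,1],[0,0,0,0,0,0,1],[0,0,0,0,0,0,1]]'| egrep 'pos|force:'
python3 -m inch '[[0,0,0.002,0,0,0,1],[0,0,0,0,0,0,1],[0,0,0,0,0,0,1]]'| egrep 'pos|force:'
python3 -m inch '[[0,0,0,0,0,0,0.3],[0,0,0,0,0,0,0],[0,0,0,0,0,0,0],[0,0,0,0,0,0,0],[0,0,0,0,0,0,0]]'
python3 -m inch '[[0,0,-0.04,0,0,0,0],[0,0,-0.04,0,0,0,0],[-0.045,-0.005,0,0,0,0,0],[-0.045,-0.005,0,0,0,0,0],[-0.045,-0.005,0,0,0,0,0]]' >/dev/null
python3 -m inch '[[-0.045,-0.005,0,0,0,0,0],[-0.045,-0.005,0,0,0,0,0],[-0.045,-0.005,0,0,0,0,0],[-0.045,-0.005,0,0,0,0,0],[0,0,0,0,0,0,0]]'
python3 - <<'E'
from h import *
np.set_printoptions(precision=4,suppress=True)
col=[np.vstack([circ(.027,0),circ(.027,.005)]),np.vstack([circ(.0225,0),circ(.0225,.03)])]
im=grab_frame("scene")
for r in outline_of("collar_p","scene"): print(r["rect"],r["score"])
for r in outline_of("collar_p","scene"):
  c=np.mean(np.argwhere(r["region"])[:,::-1],0)
  for X,dz in(([.471,-.3],0),([.508,.038],.02)):
    P=[p+[0,0,dz] for p in col]
    if np.hypot(*(proj("scene",[*X,dz+.015])[0]-c))<15: print(X,*fit("scene",r["region"],P,X,False))
u,v=262,212; a=cv2.resize(im[v-25:v+25,u-25:u+25],(400,400),interpolation=cv2.INTER_CUBIC)
u,v=154,245; b=cv2.resize(im[v-25:v+25,u-25:u+25],(400,400),interpolation=cv2.INTER_CUBIC)
cv2.imwrite("pics/c4.png",np.hstack([a,b])[:,:,::-1])
E
```

```text
position: [0.5082, 0.0361, 0.0314]
force: [0.7, -0.4, -1.3]
finger_force: 42.6
position: [0.5083, 0.036, 0.0302]
force: [-5.5, -0.4, 22.7]
finger_force: 45.3
clock: 10.55
position: [0.5081, 0.0361, 0.0292]
tool_rot: [-3.141, 0.0, 1.57]
force: [0.2, 0.4, 0.7]
grip_width: 0.0853
finger_force: 0.0
clock: 11.55
position: [0.471, -0.2854, 0.1097]
tool_rot: [3.141, 0.003, 1.563]
force: [1.1, 1.9, -0.2]
grip_width: 0.0853
finger_force: 0.0
[144.3, 237.9, 165.2, 257.5] 0.81
[0.471, -0.3] [ 0.4712 -0.3     0.1483] 0.059922680412371136
```

View pics/c4.png

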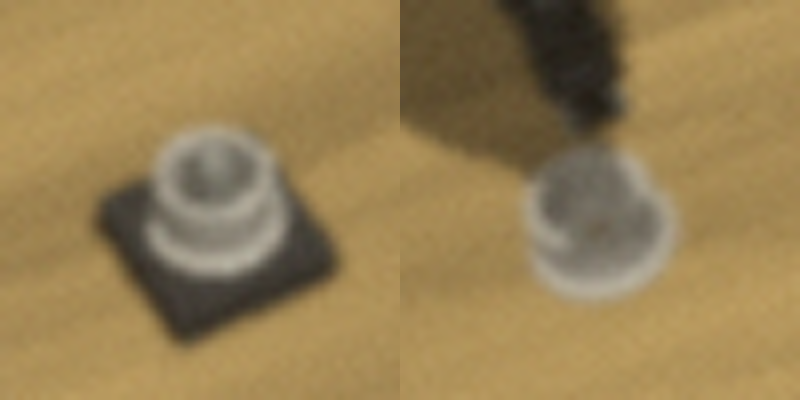

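The first collar sits fully down on the gauge, upright, with the pin inside its bore (crop (212,190)). The second stands under the gripper at (0.471, -0.300). I grip it next, a bit higher on the body.

```bash
python3 -m inch '[[-0.02,-0.001,0.02,0,0,0,0],[0,0,0.03,0,0,0,0],[0,0,0,0,0,0,0]]' | egrep 'pos|rot'
python3 -m inch '[[0,0,0.03,0,0,0,0],[0,0,0.018,0,0,0,0],[0,0,0,0,0,0,0.4],[0,0,0,0,0,0,1],[0,0,0,0,0,0,1]]'
python3 -m inch '[[0,0,0,0,0,0,1],[0,0,0,0,0,0,1],[0,0,0,0,0,0,1],[0,0,-0.03,0,0,0,1],[0,0,-0.05,0,0,0,1]]'
```

```text
position: [0.4709, -0.2968, 0.0567]
tool_rot: [-3.138, -0.003, 1.572]
clock: 12.5
position: [0.4728, -0.2988, 0.0128]
tool_rot: [3.14, 0.001, 1.571]
force: [-2.2, 4.2, 36.7]
grip_width: 0.0443
finger_force: 37.3
clock: 13.0
position: [0.471, -0.2981, 0.0915]
tool_rot: [-3.139, -0.001, 1.57]
force: [1.4, -1.0, 0.6]
grip_width: 0.0438
finger_force: 41.2
```

```bash
python3 -m inch '[[0,0,-0.03,0,0,0,1],[0.027,0.0335,0,0,0,0,1],[0.027,0.0335,0,0,0,0,1],[0.027,0.0335,0,0,0,0,1],[0.027,0.0335,0,0,0,0,1]]' >/dev/null
python3 -m inch '[[0.027,0.0335,0,0,0,0,1],[0.027,0.0335,0,0,0,0,1],[0,0,0.04,0,0,0,1],[0,0,0.03,0,0,0,1],[0,0,0,0,0,0,1]]'
python3 -m inch '[[0,0,0.015,0,0,0,1],[0,0,0.015,0,0,0,1],[0,0,0,0,0,0,1]]'
```

```text
clock: 14.0
position: [0.6712, -0.1359, 0.0487]
tool_rot: [-3.137, -0.001, 1.571]
force: [-0.7, 0.4, -1.3]
grip_width: 0.0435
finger_force: 41.2
clock: 14.3
position: [0.6724, -0.1368, 0.0202]
tool_rot: [-3.14, -0.0, 1.57]
force: [0.0, -0.4, -1.8]
grip_width: 0.0438
finger_force: 41.2
```

```bash
python3 -m inch '[[0,0,0.003,0,0,0,1],[0,0,0,0,0,0,0.35],[0,0,0,0,0,0,0.3],[0,0,0,0,0,0,0.3],[0,0,0,0,0,0,0.3]]'
python3 -m inch '[[0,0,-0.03,0,0,0,0.3],[0,0,-0.05,0,0,0,0.3],[0,0,-0.02,0,0,0,0],[0.035,-0.033,0,0,0,0,0],[0.035,-0.033,0,0,0,0,0]]' >/dev/null
python3 -m inch '[[0.035,-0.033,0,0,0,0,0],[0.035,-0.033,0,0,0,0,0],[0.033,-0.032,0,0,0,0,0],[0,0,0,0,0,0,0],[0,0,0,0,0,0,0]]'
python3 - <<'E'
from h import *
im=grab_frame("scene")
u,v=231,270; a=cv2.resize(im[v-40:v+40,u-40:u+40],(400,400),interpolation=cv2.INTER_CUBIC)
u,v=262,200; b=cv2.resize(im[v-40:v+40,u-40:u+40],(400,400),interpolation=cv2.INTER_CUBIC)
cv2.imwrite("pics/c5.png",np.hstack([a,b])[:,:,::-1])
E
```

```text
clock: 14.8
position: [0.6732, -0.137, 0.0186]
tool_rot: [3.141, 0.0, 1.57]
force: [-0.6, 0.4, 0.2]
grip_width: 0.0597
finger_force: 0.0
clock: 15.8
position: [0.5092, 0.037, 0.1188]
tool_rot: [3.141, -0.0, 1.572]
force: [0.1, -0.2, -0.2]
grip_width: 0.0855
finger_force: 0.0
```

View pics/c5.png

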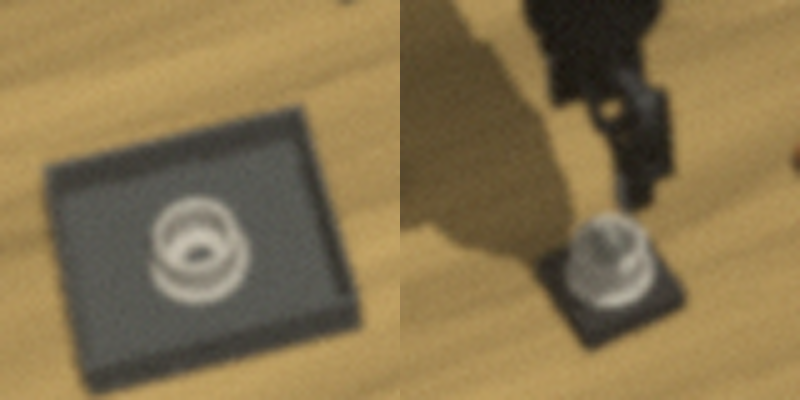

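The reject stands in the tray (left crop (200,250), its small bore visible) and the good collar is on the gauge. I regrip it twice, at crossed yaws, so that it is centred in the hand in both axes.

```bash
python3 -m inch '[[0,0,0.04,0,0,0,0],[0,0,0.03,0,0,0,0],[0,0,0.015,0,0,0,0],[0,0,0,0,0,0,0.4],[0,0,0,0,0,0,1]]' 20
python3 -m inch '[[0,0,0,0,0,0,1],[0,0,0,0,0,0,1],[0,0,0,0,0,0,0],[0,0,0,0,0,0,0],[0,0,0,0,0,0,0]]' >/dev/null
python3 -m inch '[[0,0,-0.04,0,0,0,0],[0,0,-0.03,0,0,-0.14,0],[0,0,0,0,0,-0.143,0],[0,0,0,0,0,-0.143,0],[0,0,0,0,0,-0.143,0]]' >/dev/null
python3 -m inch '[[0,0,0,0,0,-0.143,0],[0,0,0,0,0,-0.143,0],[0,0,0,0,0,-0.143,0],[0,0,0,0,0,-0.143,0],[0,0,0,0,0,-0.143,0]]' >/dev/null
python3 -m inch '[[0,0,0,0,0,-0.143,0],[0,0,0,0,0,-0.143,0],[0,0,0,0,0,0,0],[0,0,0,0,0,0,0]]'
```

```text
clock: 16.35
position: [0.5098, 0.0351, 0.0336]
tool_rot: [3.141, 0.0, 1.569]
force: [0.6, -0.2, -0.3]
grip_width: 0.059
finger_force: 0.0
clock: 18.25
position: [0.5092, 0.036, 0.1033]
tool_rot: [3.141, -0.0, 3.136]
force: [0.1, 0.2, 0.1]
grip_width: 0.0855
finger_force: 0.0
```

```bash
python3 -m inch '[[0,0.002,0.04,0,0,0,0],[0,0,0.03,0,0,0,0],[0,0,0,0,0,0,0.4],[0,0,0,0,0,0,1],[0,0,0,0,0,0,1]]' 20 >/dev/null
python3 -m inch '[[0,0,0,0,0,0,1],[0,0,0,0,0,0,1],[0,0,0,0,0,0,1]]'
python3 -m inch '[[0,0,0,0,0,0,1],[0,0,0,0,0,0,1],[0,0,0,0,0,0,1]]' 60
python3 -m inch '[[0,0,-0.015,0,0,0,1],[0,0,-0.04,0,0,0,1],[0,0,-0.04,0,0,0,1],[0,0,-0.02,0,0,0,1],[0,0,0,0,0,0,1]]'
```

```text
clock: 19.05
position: [0.5099, 0.0382, 0.0349]
tool_rot: [3.141, 0.002, 3.139]
force: [-2.6, 0.3, 10.6]
grip_width: 0.0441
finger_force: 20.4
clock: 19.35
position: [0.5099, 0.0382, 0.0352]
tool_rot: [3.141, 0.002, 3.14]
force: [-5.1, -0.1, 18.9]
grip_width: 0.0427
finger_force: 58.2
clock: 19.85
position: [0.5109, 0.0383, 0.1522]
tool_rot: [3.141, 0.006, 3.139]
force: [0.4, 0.1, -1.5]
grip_width: 0.0424
finger_force: 61.3
```

```bash
python3 -m inch '[[-0.008,0.046,0,0,0,0,1],[-0.009,0.046,0,0,0,0,1],[-0.009,0.046,0,0,0,0,1],[-0.009,0.046,0,0,0,0,1],[-0.009,0.046,0,0,0,0,1]]' >/dev/null
python3 -m inch '[[0,0,0.025,0,0,0,1],[0,0,0,0,0,0,1],[0,0,0,0,0,0,1]]'
python3 - <<'E'
from h import *
s=telemetry.observe(); p=s["position"]
im=grab_frame("scene"); u,v=proj("scene",[.5547,.2685,.09])[0].astype(int)
c=cv2.resize(im[v-35:v+35,u-35:u+35],(560,560),interpolation=cv2.INTER_CUBIC)
for X,col in(([.5547,.2685,.066],(0,255,0)),([.5547,.2685,.092],(0,255,0)),([*p[:2],p[2]-.015],(255,255,0))):
  q=(proj("scene",X)[0]-[u-35,v-35])*8; cv2.circle(c,tuple(q.astype(int)),4,col,1)
q=(proj("scene",circ(.027,0)+[*p[:2],p[2]-.015])-[u-35,v-35])*8; cv2.polylines(c,[q.astype(int)],True,(255,255,0),1)
q=(proj("scene",circ(.032,.066)+[.5547,.2685,0])-[u-35,v-35])*8; cv2.polylines(c,[q.astype(int)],True,(0,255,0),1)
cv2.imwrite("pics/c6.png",c[:,:,::-1])
E
```

```text
clock: 20.65
position: [0.5533, 0.2668, 0.1233]
tool_rot: [-3.14, -0.001, 3.139]
force: [0.3, 0.1, -1.0]
grip_width: 0.0426
finger_force: 61.3
```

View pics/c6.png

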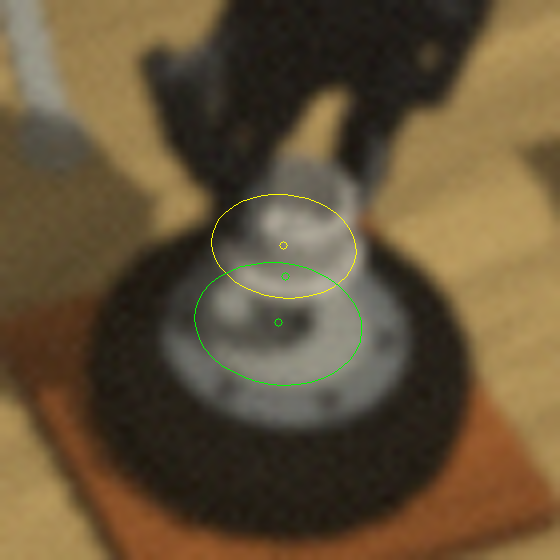

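The collar is above the axle, within a few mm (green marks the boss centre (278,322) and axle top (286,276); flange centre about (285–295,245)). The cone forgives that, so I descend and watch the forces.

```bash
python3 -m inch '[[-0.002,0.001,0.014,0,0,0,1],[0,0,0,0,0,0,1],[0,0,0,0,0,0,1]]'| egrep 'pos|force:'
python3 -m inch '[[0,0,0.004,0,0,0,1],[0,0,0,0,0,0,1]]'| egrep 'pos|force:'
python3 -m inch '[[0,0,0.004,0,0,0,1],[0,0,0,0,0,0,1]]'| egrep 'pos|force:'
python3 -m inch '[[0,0,0.002,0,0,0,1],[0,0,0,0,0,0,1]]'| egrep 'pos|force:'
```

```text
position: [0.5555, 0.2686, 0.1093]
force: [-0.2, 0.9, -1.1]
finger_force: 61.3
position: [0.5553, 0.2689, 0.105]
force: [0.2, 0.2, -1.1]
finger_force: 61.3
position: [0.5552, 0.269, 0.1008]
force: [-0.9, -0.6, -1.4]
finger_force: 61.3
position: [0.5554, 0.269, 0.0991]
force: [-0.5, 0.2, -0.8]
finger_force: 61.3
```

The underside is at about 84 mm, past the cone with no lateral force. Now onto the catches.

```bash
for i in 1; do
python3 -m inch '[[0,0,0.002,0,0,0,1],[0,0,0,0,0,0,1]]'| egrep 'pos|force:'
python3 -m inch '[[0,0,0.002,0,0,0,1],[0,0,0,0,0,0,1]]'| egrep 'pos|force:'
python3 -m inch '[[0,0,0.002,0,0,0,1],[0,0,0,0,0,0,1]]'| egrep 'pos|force:'
done
```

```text
position: [0.5553, 0.2691, 0.0971]
force: [-0.5, 1.6, -0.8]
finger_force: 61.3
position: [0.5553, 0.2692, 0.0951]
force: [-0.4, 0.3, -0.9]
finger_force: 61.4
position: [0.5554, 0.2692, 0.0931]
force: [-1.5, 1.7, -0.7]
finger_force: 61.4
```

```bash
python3 -m inch '[[0,0,0.002,0,0,0,1],[0,0,0,0,0,0,1]]'| egrep 'pos|force:'
python3 -m inch '[[0,0,0.002,0,0,0,1],[0,0,0,0,0,0,1]]'| egrep 'pos|force:'
python3 -m inch '[[0,0,0.002,0,0,0,1],[0,0,0,0,0,0,1]]'| egrep 'pos|force:'
python3 -m inch '[[0,0,0.001,0,0,0,1],[0,0,0,0,0,0,1]]'| egrep 'pos|force:'
```

```text
position: [0.5557, 0.2693, 0.0914]
force: [0.4, 2.5, 3.0]
finger_force: 61.6
position: [0.5552, 0.2692, 0.0889]
force: [-1.3, 2.4, -3.2]
finger_force: 61.2
position: [0.5552, 0.2691, 0.0868]
force: [-0.3, 2.9, -4.0]
finger_force: 61.3
position: [0.5553, 0.269, 0.0861]
force: [-0.9, 2.8, -2.8]
finger_force: 61.4
```

```bash
python3 -m inch '[[0,0,0.002,0,0,0,1],[0,0,0,0,0,0,1]]'| egrep 'pos|force:'
python3 -m inch '[[0,0,0.002,0,0,0,1],[0,0,0,0,0,0,1]]'| egrep 'pos|force:'
python3 -m inch '[[0,0,0.001,0,0,0,1],[0,0,0,0,0,0,1]]'| egrep 'pos|force:'
python3 -m inch '[[0,0,0.001,0,0,0,1],[0,0,0,0,0,0,1]]'| egrep 'pos|force:'
```

```text
position: [0.5555, 0.2687, 0.084]
force: [-0.3, -0.2, -1.0]
finger_force: 61.6
position: [0.5555, 0.2688, 0.0821]
force: [-0.3, 1.1, -1.6]
finger_force: 61.6
position: [0.5555, 0.269, 0.0814]
force: [0.1, -0.2, 1.5]
finger_force: 61.8
position: [0.5556, 0.269, 0.0813]
force: [-6.6, -2.6, 17.8]
finger_force: 63.3
```

Hard stop at TCP 81.3 mm, as predicted for an underside on the boss at 66 mm; force 18 N. I ease to about 10 N, let it settle and look.

```bash
python3 -m inch '[[0,0,-0.0004,0,0,0,1],[0,0,0,0,0,0,1],[0,0,0,0,0,0,1]]'
python3 -m inch '[[0,0,0,0,0,0,1],[0,0,0,0,0,0,1],[0,0,0,0,0,0,1]]'
python3 - <<'E'
from h import *
im=grab_frame("scene"); u,v=337,185
a=cv2.resize(im[v-35:v+35,u-35:u+35],(400,400),interpolation=cv2.INTER_CUBIC)
u,v=231,270; b=cv2.resize(im[v-40:v+40,u-40:u+40],(400,400),interpolation=cv2.INTER_CUBIC)
cv2.imwrite("pics/c7.png",np.hstack([a,b])[:,:,::-1])
E
```

```text
clock: 24.1
position: [0.5556, 0.269, 0.0813]
tool_rot: [3.142, 0.0, 3.14]
force: [-4.8, -2.1, 10.8]
grip_width: 0.0425
finger_force: 62.7
clock: 24.4
position: [0.5556, 0.269, 0.0813]
tool_rot: [3.142, 0.0, 3.14]
force: [-3.7, -3.2, 11.0]
grip_width: 0.0427
finger_force: 62.7
```

View pics/c7.png

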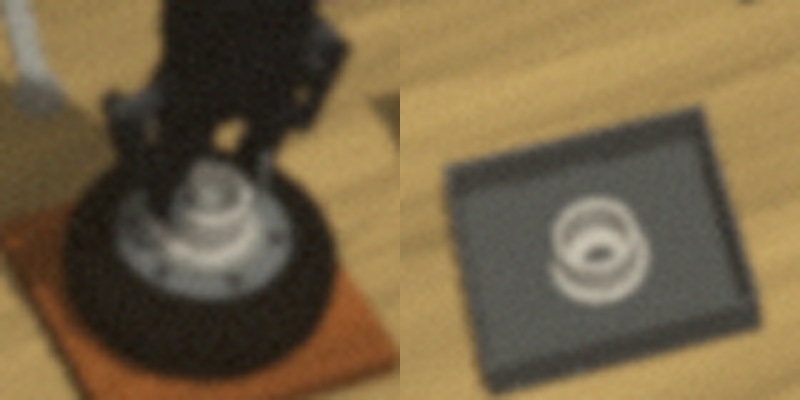

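The collar sits flat on the hub with the fingers holding it (left crop (210,215)); the reject stands free in the tray (right crop (600,250)). Downward push is 11 N and steady.

```bash
python3 -c "
from workcell import bot; print(bot.job_done())"
```

```text
the job is handed in; nothing more can be done
None
```

I handed the job in at about 24 s: the collar that slid fully down the gauge pin is on the axle, fully home on the hub and still held down at about 11 N, and the other collar, never tried on the pin, stands released in the reject tray; I saw the force drop only faintly (about 3 N, then back down), so I judged it seated from its height, the hard stop and the final picture.

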